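# Discard the spent cartridge from the sampler's slide-out tray

## Robot

A 6-joint arm with a two-finger parallel gripper is mounted at the origin on the work surface. World frame = base frame: x ahead of the robot, y to its left, z up, the work surface at z = 0. Lengths are in m, angles in rad, forces in N, time in s.
With the tool pointing down it reaches from about 0.375 to 0.9 m from the base axis. Payload 3.1 kg.
Tool frame: the origin (TCP) lies midway between the tips of the shut fingers; the grasp point (between the pads) lies 19 mm behind it; x points along the fingers, z is the direction in which the jaws open and shut, and the axes are right-handed (so a half turn about x gives the same grasp; the last joint's range is limited). The gripper opens to 87 mm and grips with 3 to 60 N. Pads are 19 mm wide; open, the fingers measure 117 mm over their backs; the gripper's body (75 mm by 190 mm) begins 51 mm behind the grasp point.
Start: joints at [-1.425, 0.527, 1.433, -0, 1.181, -0.178], TCP at [0.199, -0.592, 0.198] pointing down, gripper open.
Joint ranges: [-3.08, 3.08], [-0.75, 2.2], [0.22, 2.44], [-1.43, 4.57], [0, 2.65], [-2.85, 2.85]. Speed limits (rad/s): [2.79, 2.79, 3.14, 3.14, 3.14, 3.14].

## Interface

Orientations are given as a unit quaternion [x, y, z, w].
In Python, from rig import robot, optics, workorder gives the robot as it stands.
- The arm moves only by the tool arm_command, never from a script. Its argument "plan" is a list of rows, each a list of 7 numbers: the shift along the tool's x, y, z in cm, then the turn, a rotation vector about the tool's x, y, z in rad, then the finger opening in cm, from 0 to 8.7. In form: [[x, y, z, ax, ay, az, gripper], ...]. A call has 1 to 12 rows; each row shifts and turns the pose as measured when the row begins, along the tool's axes as they then stand; what a row does not reach is not made up. A row lasts 1/8 s, in which the tool goes at most 62.5 mm and 10.7 degrees, less where a joint would pass 70% of its speed; a pose out of reach is approached as far as the arm can. A call with a gripper value outside its range is refused whole. The fingers move at their own pace and stop on an object; "grip_force" is the grip in N (left out, the last holds). Time passes only in rows, so rows that do not move let the fingers close. It gives the time, the measured TCP pose, the force and the opening at its end, in the units of the state.
- robot.get_obs(): the state, without advancing time (a new reading comes with each control period).
- optics.camera(name): name is "scene" or "top"; returns (picture, depth): 400x640x3 uint8, blue, green, red; 400x640 float32, m along the optical axis (not along the pixel's ray), 0 where there is no reading.
- optics.camera_info(name): a dict with "mtx" (3x3 intrinsics, pixels), "position" and "rotation" of the camera in the world. Camera axes: x right, y down, z forward; pixel columns grow to the right and rows downward; lengths in m; the calibration is good to about 2 mm. A picture is of the moment at which its call begins. camera_info takes no time and is no camera call.
- workorder.hand_in(): hands the job in, once; it reports no verdict.
The state is a dict: "time": time; "q": joint angles; "joint_velocities": joint speeds; "joint_torque": joint torques, N m; "position": TCP position; "tool_rot": TCP orientation; "ft_force": force on the tool from outside, world axes, zero at the start; "moment": the same for the moment, N m; "grip_width": finger opening in m.
Only numpy, scipy, OpenCV 4.12 (cv2) and the standard library are available. Lean on these libraries where they do the work, as an engineer would, in place of code of your own. Each camera call takes 0.05 s, during which the arm holds its last target. There are 200 camera calls.

## Task

Pull the sampler's tray out by its handle until it locks open and stays out by itself, then push the spent cartridge sideways off the tray, without lifting it, so that it drops into the steel disposal chute beside the tray. With the cartridge in the chute, press the release key on top of the sampler so that the tray runs fully home. Leave everything else on the bench as it stands.

Things in the scene. Friction and masses are not known exactly. Their poses are not given: they have to be found in the camera images.
- sampler: Grey bench-top sampler, 320 wide (y) x 260 deep (x) x 155 mm high, fixed. Origin on the bench under the middle of its front face; its x axis points from the front face into the housing, y to the left as seen from the robot, z up. The tray slides out of the front along -x. The flat roof is 155 mm above the bench. A round knob and small screen on the front face are of no use here.
- tray (a joint): How far the tray is out of the sampler, m: 0 is fully home, it locks at 0.120, and 0.126 is the end stop, to which it must be pulled (at least past 0.121) for the lock to catch. A spring draws it home (3 to 5 N, damped to about 0.15 m/s) unless it is locked; pulling takes about 10 N.
- tray_deck (a point): Centre of the open deck of the tray, on its top face, 60 mm behind the front panel; moves with the tray. Flat aluminium deck 160 mm wide (y), 95 mm above the bench, both sides open; in front a white upright panel 12 mm thick, 160 wide, its top 130 mm above the bench; 112 mm behind the panel a low lip, 19 mm high. When locked out, 120 mm of deck is clear of the sampler's front face.
- tray_handle (a point): Middle of the tray's handle bar: a steel bar 12 mm thick, 110 mm long along the sampler's y, 125 mm above the bench, 55 mm in front of the tray's front panel and joined to it by a leg at either end. Between bar and panel is a gap 49 mm by 98 mm, open above and below (nothing under it down to the bench), into which closed fingers can be lowered to hook the bar. Moves with the tray.
- release_top (a point): Middle of the top of the release key, a white rectangular key 34 mm (x) x 44 mm (y) in a black surround on the sampler's roof, at the left of the tray near the front edge; its top stands 12 mm above the roof.
- release (a joint): Travel of the release key, m: 0 is up, 0.009 fully down. It springs back up. Pressed beyond 0.006 (about 5 N, 6 N at the bottom) it frees a locked tray, which then runs home; hold it down about half a second. It also dips by itself as the lock snaps in.
- cartridge: Spent cartridge: grey plastic block 80 (x) x 55 (y) x 35 mm high with dark ribs, 100 to 200 g, loose on the tray, inside the sampler while the tray is home. Origin at the centre of its underside.
- chute: Disposal chute: open-topped steel hopper fixed to the bench, 140 (x) x 130 (y) x 78 mm high, walls and floor 4 mm, standing on one side (left or right) of the path of the tray, close to the tray's edge; a bent sheet lip rises to 98 mm at its robot-side end. Origin under its centre on the bench.
- rack: White tube rack 130 x 100 mm, 84 mm high, on the other side of the tray from the chute. Bystander. Origin at the centre of its underside.
- amber: Amber jar, 56 mm across, 100 mm high, standing on the bench between sampler and robot, to the right of the tray's path. Bystander. Origin at the centre of its underside.
- flask: Glass bottle with blue cap, 70 mm across, 150 mm high, on the sampler's roof. Bystander. Origin at the centre of its underside.
- tipbox: Pipette tip box 124 x 89 x 65 mm on the sampler's roof. Bystander. Origin at the centre of its underside.
- carton: Cardboard carton 80 x 110 x 140 mm at the left of the bench. Bystander. Origin at the centre of its underside.
- beaker: Glass beaker 80 mm across, 100 mm high, at the left. Bystander. Origin at the centre of its underside.
- buffer: Clear plastic bottle 80 mm across, 180 mm high, at the right. Bystander. Origin at the centre of its underside.

How it is judged:
On the way, in this order (a step that is already met when the one before it is completed fails the run):
1. the tray is out and held by its lock alone (beyond 0.117 m, nothing of the robot touching the sampler or its tray) (value of joint tray above 0.117 m and contact force between each of the arm, the fingers and sampler below 0.1 N), for 0.3 s.
2. the cartridge lies in the chute while the tray is still locked out (x of cartridge in the frame of chute between -0.07 and 0.07 m and y of cartridge in the frame of chute between -0.065 and 0.065 m and height (world z) of cartridge below 0.07 m and linear speed of cartridge below 0.02 m/s and value of joint tray above 0.115 m), for 0.2 s.
3. the release key is pressed (beyond 5 mm) (value of joint release above 0.005 m).
At the end, for the whole second after the job is handed in: The tray is fully home (within 4 mm) and at rest, the release key is up again (within 2 mm), and the cartridge lies at rest inside the chute, its origin inside the hopper and below 70 mm (x of cartridge in the frame of chute between -0.07 and 0.07 m and y of cartridge in the frame of chute between -0.065 and 0.065 m and height (world z) of cartridge below 0.07 m and linear speed of cartridge below 0.02 m/s and value of joint tray below 0.004 m and velocity of joint tray between -0.01 and 0.01 m/s and value of joint release below 0.002 m); the robot touches nothing.
It fails at once if the cartridge is lifted (its origin above 150 mm over the bench) (height (world z) of cartridge above 0.15 m).
It fails at once if a bystander (rack, jar, bottles, tip box, carton, beaker) is shifted by more than 20 mm or tipped (distance of any of rack, amber, flask, tipbox, carton, beaker, buffer from where it was at the start of the episode above 0.02 m or angle between any of rack, amber, flask, tipbox, carton, beaker, buffer's own z axis and vertical above 0.3 rad).
It also fails if it takes over 64 s, if anything falls off the work surface, if the arm or the gripper's body presses on something with over 40 N, if the wrist force passes 120 N, or if a joint passes its speed limit or range.

## Working session

There is one attempt and no reset: what is moved stays moved. The work goes in short steps, Python scripts to look and compute and a tool call to move; the robot and the scene stay as the last step left them, time stands still between calls to the robot, and variables do not carry over. Pictures are saved under pics/ and viewed, about 8 in all and at most 12, crops included, and the job is handed in when it is done.

Besides the shell and the picture viewer there is one more tool, called as name(argument=value, ...), one argument or row to a line, values as JSON. arm_command: Moves the arm, as the interface text tells. Its arguments: {"type":"object","properties":{"plan":{"type":"array"},"grip_force":{"type":"number"}},"required":["plan"]}

```bash
mkdir -p pics; ls
cat > h.py <<'E'
import numpy as np, cv2
from rig import robot, optics, workorder
def cam(n):
    p,d=optics.camera(n); i=optics.camera_info(n); return p,d,i
def pts(d,i):
    K=np.array(i["mtx"]);R=np.array(i["rotation"]);t=np.array(i["position"])
    v,u=np.mgrid[0:d.shape[0],0:d.shape[1]]
    c=np.stack([(u-K[0,2])/K[0,0]*d,(v-K[1,2])/K[1,1]*d,d],-1)
    P=c@R.T+t; P[d==0]=np.nan; return P
E
python3 - <<'E'
from h import *
for n in("scene","top"):
    p,d,i=cam(n); cv2.imwrite(f"pics/{n}0.png",p); np.save(f"{n}0.npy",pts(d,i)); print(n,i)
print(robot.get_obs())
E
```

```text
picsTraceback (most recent call last):
  File "<stdin>", line 3, in <module>
  File "h.py", line 9, in pts
    P=c@R.T+t; P[d==0]=np.nan; return P
      ~^~~~
ValueError: matmul: Input operand 1 has a mismatch in its core dimension 0, with gufunc signature (n?,k),(k,m?)->(n?,m?) (size 4 is different from 3)
```

View pics/scene0.png

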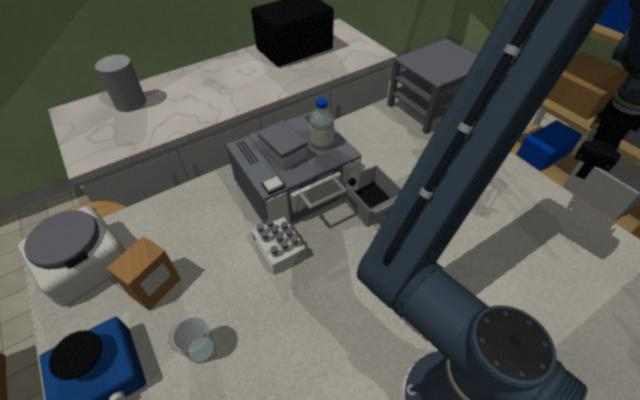

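Scene view: the sampler is at about (295,170), with the handle at (335,212), the key at (273,184), the rack at (280,242) on the left and the chute at (370,195) on the right. The rotation is a quaternion.

```bash
sed -i 's/^import numpy.*/&\nfrom scipy.spatial.transform import Rotation as Ro/; s/R=np.array(i\["rotation"\])/R=Ro.from_quat(i["rotation"]).as_matrix()/' h.py
python3 - <<'E'
from h import *
for n in("scene","top"):
    p,d,i=cam(n); cv2.imwrite(f"pics/{n}0.png",p); np.save(f"{n}0.npy",pts(d,i)); print(n,i)
P=np.load("top0.npy"); print(np.nanmin(P[...,2]),P[::80,::100].round(2).tolist())
print(robot.get_obs())
E
```

```text
scene {'mtx': array([[381.5147796 ,   0.        , 314.78307416],
       [  0.        , 381.5147796 , 197.82862372],
       [  0.        ,   0.        ,   1.        ]]), 'position': array([-0.02320907,  0.35017391,  0.90978845]), 'rotation': array([-0.44662549,  0.82315758, -0.30338983,  0.17576087])}
top {'mtx': array([[440.95820376,   0.        , 320.82754403],
       [  0.        , 440.95820376, 201.03112315],
       [  0.        ,   0.        ,   1.        ]]), 'position': array([ 0.33581372, -0.01359117,  1.4358374 ]), 'rotation': array([-0.70091309,  0.70697993, -0.07534267,  0.05677773])}
-0.7798718197914876 [[[1.88, 1.66, -0.76], [1.87, 1.12, -0.75], [1.43, 0.41, -0.12], [1.44, 0.02, -0.12], [1.43, -0.38, -0.12], [1.44, -0.78, -0.12], [1.89, -1.66, -0.75]], [[1.16, 1.22, -0.24], [1.16, 0.83, -0.26], [1.35, 0.53, -0.63], [1.34, 0.03, -0.62], [1.35, -0.48, -0.64], [1.34, -0.99, -0.62], [1.42, -1.61, -0.77]], [[0.84, 1.23, -0.31], [0.72, 0.63, 0.11], [0.75, 0.35, 0.0], [0.69, 0.01, 0.22], [0.75, -0.32, 0.0], [0.69, -0.58, 0.2], [0.96, -1.53, -0.74]], [[0.54, 1.32, -0.51], [0.47, 
[... 231 characters left out ...]
0.83], [0.26, -0.59, 0.54]]]
{'time': 0.15, 'q': array([-1.42451282e+00,  5.28219051e-01,  1.43364357e+00, -2.00228696e-05,
        1.18140769e+00, -1.78513394e-01]), 'joint_velocities': array([-0.00063674, -0.0015917 , -0.00384087,  0.00092665, -0.0005528 ,
        0.00047628]), 'joint_torque': array([ 1.26202256e-03, -4.40428269e+01, -1.76842403e+01,  6.33324170e-02,
        5.51804469e-02, -9.66071980e-05]), 'position': array([ 0.19936942, -0.5916905 ,  0.19710578]), 'tool_rot': array([ 0.41299762,  0.57468262, -0.41215449,  0.57384801]), 'ft_force': array([-0.76573497,  0.27561616,  0.36563563]), 'moment': array([-0.03140128, -0.00879862, -0.02750837]), 'grip_width': 0.08758144512792902}
```

View pics/top0.png

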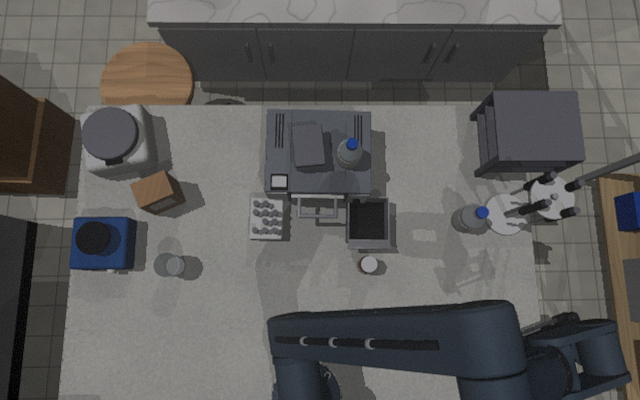

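Top view: roof (265–370, 110–193), key (279,182), handle bar near (318,216), chute (368,222) on the right, rack (266,217) on the left, amber jar (369,265). Next I'll measure these with depth.

Run:
```python
from h import *
P=np.load("top0.npy"); p=cv2.imread("pics/top0.png")
Z=P[...,2]; v,u=np.mgrid[0:400,0:640]
def rect(m,name):
    m=m.astype(np.uint8); n,l,s,c=cv2.connectedComponentsWithStats(m)
    k=1+np.argmax(s[1:,4]); q=P[l==k]; r=cv2.minAreaRect(q[:,:2].astype(np.float32)); print(name,s[k],np.round(r[0],4),np.round(r[1],4),round(r[2],2),"z",np.median(q[:,2]).round(4)); print(cv2.boxPoints(r).round(3).tolist())
w=(u>255)&(u<380)&(v>100)&(v<200)
rect(w&(abs(Z-.155)<.012),"roof")
rect(w&(abs(Z-.167)<.012)&(p.min(-1)>150)&(u<295),"key")
h=(u>290)&(u<345)&(v>190)&(v<225)
rect(h&(abs(Z-.125)<.012)&(v>200),"bar")
rect((u>340)&(u<395)&(v>194)&(v<255)&(Z>.06)&(Z<.11),"chute")
rect((u>245)&(u<290)&(v>190)&(v<245)&(Z>.05)&(Z<.11),"rack")
rect((u>350)&(u<385)&(v>250)&(v<280)&(Z>.08)&(Z<.12),"amber")
rect((u>330)&(u<365)&(v>130)&(v<170)&(Z>.19),"flask")
rect((u>285)&(u<330)&(v>115)&(v<170)&(Z>.2),"tip")
c=cv2.resize(p[170:280,240:400],None,fx=5,fy=5,interpolation=cv2.INTER_CUBIC); cv2.imwrite("pics/c1.png",c)
```

```text
roof [ 264  110  107   86 6677] [ 0.7337 -0.0411] [0.32   0.2644] 88.44 z 0.154
[[0.597000002861023, -0.19699999690055847], [0.8610000014305115, -0.20499999821186066], [0.8700000047683716, 0.11500000208616257], [0.6060000061988831, 0.12200000137090683]]
key [283 177   3   5   7] [0.6446 0.0576] [0.0125 0.0055] 29.41 z 0.1681
[[0.6380000114440918, 0.05700000002980232], [0.640999972820282, 0.052000001072883606], [0.6510000228881836, 0.057999998331069946], [0.6489999890327454, 0.06300000101327896]]
bar [297 201  40  18 266] [ 0.5574 -0.0362] [0.1177 0.0527] 89.76 z 0.1292
[[0.531000018119812, -0.0949999988079071], [0.5830000042915344, -0.0949999988079071], [0.5839999914169312, 0.023000000044703484], [0.531000018119812, 0.023000000044703484]]
chute [344 196  47  54 732] [ 0.5228 -0.1919] [0.1416 0.1664] 89.63 z 0.0811
[[0.4390000104904175, -0.2619999945163727], [0.6060000061988831, -0.2630000114440918], [0.6060000061988831, -0.12200000137090683], [0.4399999976158142, -0.12099999934434891]]
rack [ 249  194   41   46 1097] [0.5437 0.1117] [0.1252 0.1322] 88.53 z 0.0546
[[0.4760000109672546
[... 201 characters left out ...]
[0.0484 0.0474] 49.61 z 0.0986
[[0.36000001430511475, -0.1940000057220459], [0.3970000147819519, -0.22499999403953552], [0.42800000309944153, -0.18799999356269836], [0.3919999897480011, -0.15800000727176666]]
flask [336 138  26  30 590] [ 0.7047 -0.128 ] [0.0693 0.0659] 61.89 z 0.2587
[[0.6589999794960022, -0.14300000667572021], [0.7170000076293945, -0.17399999499320984], [0.75, -0.11299999803304672], [0.6919999718666077, -0.0820000022649765]]
tip [ 291  124   35   45 1298] [ 0.731 -0.011] [0.1251 0.0889] 5.21 z 0.2188
[[0.6650000214576721, 0.02800000086426735], [0.6729999780654907, -0.061000000685453415], [0.796999990940094, -0.05000000074505806], [0.7889999747276306, 0.039000000804662704]]
```

View pics/c1.png

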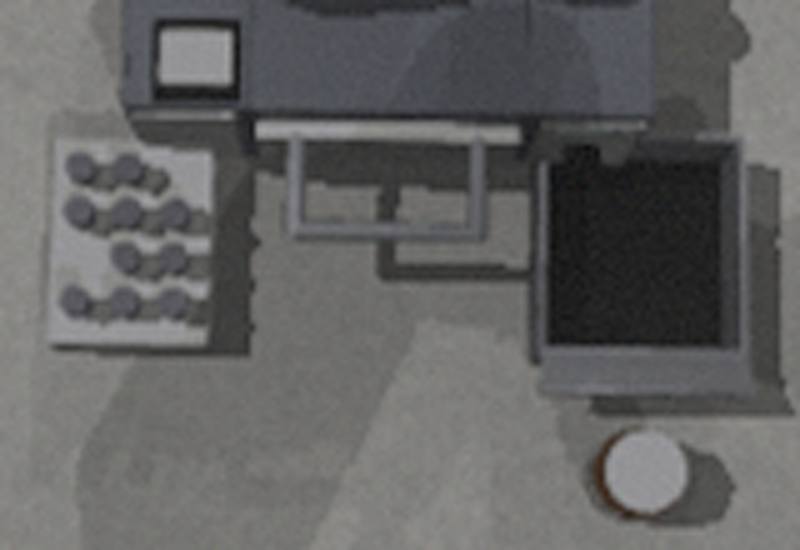

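```bash
cat >> h.py <<'E'
YAW=np.radians(-1.6); XA=np.array([np.cos(YAW),np.sin(YAW),0]); YA=np.array([-np.sin(YAW),np.cos(YAW),0])
def ray(i,u,v,z):
    K=np.array(i["mtx"]);R=Ro.from_quat(i["rotation"]).as_matrix();t=np.array(i["position"])
    r=R@np.linalg.inv(K)@np.array([u,v,1.]); return t+r*(z-t[2])/r[2]
def to(*targets):
    o=robot.get_obs();R=Ro.from_quat(o["tool_rot"]).as_matrix();p=o["position"]
    print("t",round(o["time"],2),"pos",p.round(4),"F",o["ft_force"].round(1))
    for s in(1,-1):
        T=np.stack([[0,0,-1],np.cross(s*YA,[0,0,-1]),s*YA],1)
        print("turn",s,Ro.from_matrix(R.T@T).as_rotvec().round(3))
        for g in targets: print("  shift cm in turned frame",g,(T.T@(np.array(g)-p)*100).round(2))
E
python3 - <<'E'
from h import *
i=optics.camera_info("top")
F=np.array([.6015,-.0375,0])
bar=ray(i,317.7,216.4,.131); key=ray(i,279.4,181.4,.167)
print("bar",bar,"key",key,"key local",(key-F)@XA,(key-F)@YA,"bar local",(bar-F)@XA,(bar-F)@YA)
for n,uv in dict(panelL=(251+0,0)).items(): pass
a=ray(i,240+256/5,170+123/5,.13);b=ray(i,240+521/5,170+128/5,.13);print("panel ends",a,b)
g=bar+XA*.0305
to((g[0],g[1],.30))
E
```

```text
bar [ 0.53602982 -0.03950261  0.131     ] key [0.63560612 0.07309921 0.167     ] key local 0.031004708276603142 0.11150838856712586 bar local -0.06538873377777313 -0.003829861709983754
panel ends [0.6032753  0.03982425 0.13      ] [ 0.59925558 -0.1203433   0.13      ]
t 0.15 pos [ 0.1994 -0.5917  0.1971] F [-0.8  0.3  0.4]
turn 1 [-2.789e+00 -0.000e+00 -2.000e-03]
  shift cm in turned frame (np.float64(0.5665179327997606), np.float64(-0.040354217884439755), 0.3) [-10.29 -35.16  56.14]
turn -1 [ 0.353 -0.002  0.   ]
  shift cm in turned frame (np.float64(0.5665179327997606), np.float64(-0.040354217884439755), 0.3) [-10.29  35.16 -56.14]
```

arm_command(
  plan=[
    [-3.5,0,0,0.12,0,0,0],
    [-3.5,0,0,0.12,0,0,0],
    [-3.3,0,0,0.113,0,0,0],
    [0,3.2,-5.1,0,0,0,0],
    [0,3.2,-5.1,0,0,0,0],
    [0,3.2,-5.1,0,0,0,0],
    [0,3.2,-5.1,0,0,0,0],
    [0,3.2,-5.1,0,0,0,0],
    [0,3.2,-5.1,0,0,0,0],
    [0,3.2,-5.1,0,0,0,0],
    [0,3.2,-5.1,0,0,0,0],
    [0,3.2,-5.1,0,0,0,0],
  ],
)

```text
time: 1.65
position: [0.513, -0.1354, 0.302]
tool_rot: [0.514, 0.488, -0.511, 0.486]
ft_force: [-0.1, -1.0, -0.4]
grip_width: 0.0002
```

```bash
python3 -c "
from h import *
to((.5665,-.0404,.30),(.5665,-.0404,.097))"
```

```text
t 1.65 pos [ 0.513  -0.1354  0.302 ] F [-0.1 -1.  -0.4]
turn 1 [ 3.119e+00 -1.000e-03  9.000e-03]
  shift cm in turned frame (0.5665, -0.0404, 0.3) [ 0.2  -5.08  9.64]
  shift cm in turned frame (0.5665, -0.0404, 0.097) [20.5  -5.08  9.64]
turn -1 [-0.023 -0.006 -0.   ]
  shift cm in turned frame (0.5665, -0.0404, 0.3) [ 0.2   5.08 -9.64]
  shift cm in turned frame (0.5665, -0.0404, 0.097) [20.5   5.08 -9.64]
```

Down to z 0.2 for a check before lowering into the gap.

arm_command(
  plan=[
    [0,2.5,-4.8,-0.023,-0.006,0,0],
    [0,2.5,-4.8,0,0,0,0],
    [4,0,0,0,0,0,0],
    [4,0,0,0,0,0,0],
    [2,0,0,0,0,0,0],
    [0,0,0,0,0,0,0],
  ],
)

```text
time: 2.4
position: [0.5703, -0.0319, 0.1987]
tool_rot: [0.505, 0.495, -0.504, 0.496]
ft_force: [0.2, 1.1, 0.5]
grip_width: 0.0001
```

```bash
python3 -c "
from h import *
to((.5665,-.0404,.097))
p,d,i=cam('scene'); cv2.imwrite('pics/s1.png',cv2.resize(p[130:270,220:420],None,fx=4,fy=4))"
```

```text
t 2.4 pos [ 0.5703 -0.0319  0.1987] F [0.2 1.1 0.5]
turn 1 [-3.131e+00  2.000e-03  0.000e+00]
  shift cm in turned frame (0.5665, -0.0404, 0.097) [10.17  0.35 -0.86]
turn -1 [ 0.011  0.    -0.001]
  shift cm in turned frame (0.5665, -0.0404, 0.097) [10.17 -0.35  0.86]
```

View pics/s1.png

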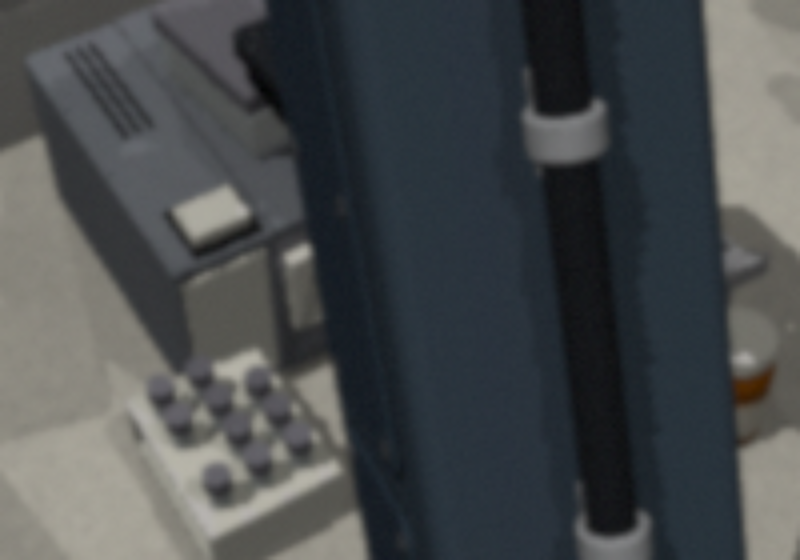

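The arm hides the handle here (rack at (235,440), key at (210,215)), so I'll rely on the measurement and lower by feel.

arm_command(
  plan=[
    [0,-0.3,0.9,0.011,0,0,0],
    [0,0,0,0,0,0,0],
    [3,0,0,0,0,0,0],
    [2,0,0,0,0,0,0],
    [2,0,0,0,0,0,0],
    [1.5,0,0,0,0,0,0],
    [1.5,0,0,0,0,0,0],
    [0,0,0,0,0,0,0],
  ],
)

```text
time: 3.45
position: [0.5752, -0.0457, 0.1048]
tool_rot: [0.512, 0.485, -0.504, 0.498]
ft_force: [-0.2, -0.1, -0.6]
grip_width: 0.0005
```

arm_command(
  plan=[
    [0.6,-1.2,-0.4,0,0,0,0],
    [0,-1.5,0,0,0,0,0],
    [0,-1.5,0,0,0,0,0],
    [0,-1.5,0,0,0,0,0],
  ],
)

```text
time: 3.95
position: [0.5258, -0.0406, 0.0995]
tool_rot: [0.518, 0.478, -0.499, 0.505]
ft_force: [5.8, 0.7, -4.2]
grip_width: 0.0006
```

```bash
python3 -c "
from h import *
to((.4255,-.036,.100))"
```

```text
t 3.95 pos [ 0.5258 -0.0406  0.0995] F [ 5.8  0.7 -4.2]
turn 1 [ 3.135 -0.071 -0.011]
  shift cm in turned frame (0.4255, -0.036, 0.1) [-0.05 10.04  0.18]
turn -1 [-0.006  0.007 -0.045]
  shift cm in turned frame (0.4255, -0.036, 0.1) [ -0.05 -10.04  -0.18]
```

arm_command(
  plan=[
    [0,-2,0,0,0,-0.02,0],
    [0,-2,0,0,0,-0.02,0],
    [0,-2,0,0,0,-0.01,0],
    [0,-2,0,0,0,-0.01,0],
    [0,-1.5,0,0,0,-0.01,0],
  ],
)

```text
time: 4.58
position: [0.4501, -0.0403, 0.1021]
tool_rot: [0.514, 0.478, -0.506, 0.501]
ft_force: [10.9, 2.5, -4.5]
grip_width: 0.0007
```

```bash
python3 -c "
from h import *
to((.4255,-.036,.100))"
```

```text
t 4.58 pos [ 0.4501 -0.0403  0.1021] F [10.9  2.5 -4.5]
turn 1 [ 3.128 -0.047 -0.023]
  shift cm in turned frame (0.4255, -0.036, 0.1) [0.21 2.47 0.36]
turn -1 [-0.013  0.015 -0.03 ]
  shift cm in turned frame (0.4255, -0.036, 0.1) [ 0.21 -2.47 -0.36]
```

arm_command(
  plan=[
    [0.2,-1.2,0,0,0,-0.01,0],
    [0,-1.2,0,0,0,-0.01,0],
    [0,-1,0,0,0,-0.01,0],
    [0,-1,0,0,0,0,0],
    [0,-0.6,0,0,0,0,0],
  ],
)

```text
time: 5.2
position: [0.423, -0.0431, 0.1072]
tool_rot: [0.52, 0.466, -0.503, 0.509]
ft_force: [-0.0, 0.8, 1.9]
grip_width: 0.0005
```

arm_command(
  plan=[
    [0.4,-0.8,0,0,0,-0.02,0],
    [0,-0.8,0,0,0,0,0],
  ],
)

```text
time: 5.45
position: [0.412, -0.043, 0.1065]
tool_rot: [0.519, 0.466, -0.506, 0.508]
ft_force: [-0.5, -0.5, 0.5]
grip_width: 0.0001
```

```bash
python3 -c "
from h import *
to((.440,-.040,.100),(.45,-.04,.24))"
```

```text
t 5.45 pos [ 0.412  -0.043   0.1065] F [-0.5 -0.5  0.5]
turn 1 [ 3.118 -0.086 -0.043]
  shift cm in turned frame (0.44, -0.04, 0.1) [ 0.65 -2.79  0.38]
  shift cm in turned frame (0.45, -0.04, 0.24) [-13.35  -3.79   0.41]
turn -1 [-0.023  0.028 -0.055]
  shift cm in turned frame (0.44, -0.04, 0.1) [ 0.65  2.79 -0.38]
  shift cm in turned frame (0.45, -0.04, 0.24) [-13.35   3.79  -0.41]
```

No force, so the fingers may have lost the bar. I'll take a look from above.

```bash
python3 -c "
from h import *
p,d,i=cam('top'); q,_,_=cam('scene'); cv2.imwrite('pics/t2.png',np.hstack([cv2.resize(p[160:280,250:390],(400,343)),cv2.resize(q[140:290,220:400],(400,343))]))"
```

```text
(no output)
```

View pics/t2.png

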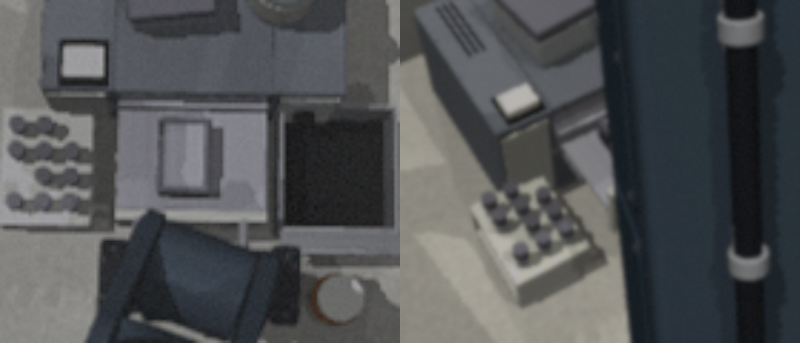

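The tray is clearly out, with the cartridge at about pixel (314,215) of the full image. Now straight up, gently.

arm_command(
  plan=[
    [-1,0,0,0,0,0,0],
    [-1,0,0,0,0,0,0],
  ],
)

```text
time: 5.8
position: [0.404, -0.0405, 0.1249]
tool_rot: [0.516, 0.471, -0.508, 0.503]
ft_force: [0.5, 0.5, -0.6]
grip_width: 0.0003
```

```bash
python3 -c "
from h import *
to((.45,-.04,.24))"
```

```text
t 5.8 pos [ 0.404  -0.0405  0.1249] F [ 0.5  0.5 -0.6]
turn 1 [ 3.119 -0.063 -0.037]
  shift cm in turned frame (0.45, -0.04, 0.24) [-11.51  -4.6    0.18]
turn -1 [-0.022  0.024 -0.04 ]
  shift cm in turned frame (0.45, -0.04, 0.24) [-11.51   4.6   -0.18]
```

arm_command(
  plan=[
    [-3,0,0,-0.022,0.024,-0.04,0],
    [-4,0,0,0,0,0,0],
    [-4,0,0,0,0,0,0],
    [-4,0,0,0,0,0,0],
    [-4,0,0,0,0,0,0],
  ],
)

```text
time: 6.42
position: [0.3988, -0.0386, 0.3203]
tool_rot: [-0.505, -0.497, 0.509, -0.489]
ft_force: [0.9, 0.4, -1.1]
grip_width: 0.0002
```

arm_command(
  plan=[
    [0,0,-6,0,0,0,0],
    [0,0,-6,0,0,0,0],
    [0,0,-6,0,0,0,0],
    [0,0,-6,0,0,0,0],
    [0,0,0,0,0,0,0],
  ],
)

```text
time: 7.05
position: [0.4082, 0.2053, 0.3273]
tool_rot: [0.508, 0.492, -0.508, 0.491]
ft_force: [0.0, -0.6, -0.7]
grip_width: 0.0003
```

```bash
python3 -c "
from h import *
to((.45,-.04,.24))
p,d,i=cam('top');np.save('top3.npy',pts(d,i)); q,_,_=cam('scene'); cv2.imwrite('pics/top3.png',p);cv2.imwrite('pics/t3.png',np.hstack([cv2.resize(p[160:280,250:390],(400,343)),cv2.resize(q[140:290,220:400],(400,343))]))"
```

```text
t 7.05 pos [0.4082 0.2053 0.3273] F [ 0.  -0.6 -0.7]
turn 1 [3.135e+00 1.000e-03 1.000e-03]
  shift cm in turned frame (0.45, -0.04, 0.24) [  8.73  -4.86 -24.41]
turn -1 [-0.006 -0.001  0.001]
  shift cm in turned frame (0.45, -0.04, 0.24) [ 8.73  4.86 24.41]
```

View pics/t3.png

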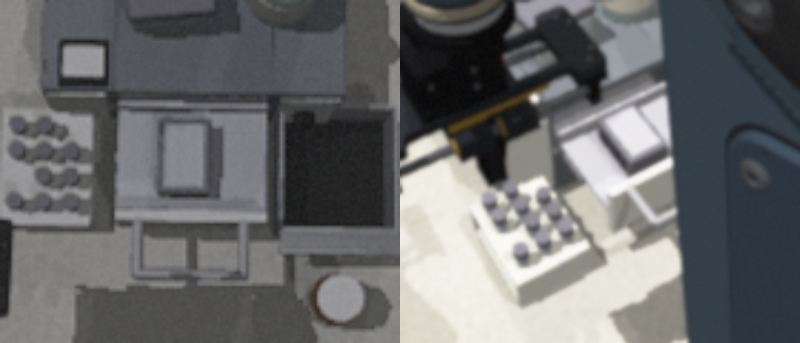

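```bash
python3 -c "
from h import *
i=optics.camera_info('top')
b=ray(i,250+190*.35,160+272*.35,.131);print('bar',b,'travel',(np.array([.536,-.0395,.131])-b)@XA)
for uv in((159,118),(211,118),(159,196),(211,196)): print(ray(i,250+uv[0]*.35,160+uv[1]*.35,.13))
P=np.load('top3.npy')
m=np.zeros((400,640),bool);m[198:232,300:330]=1
q=P[m&(abs(P[...,2]-.13)<.008)];r=cv2.minAreaRect(q[:,:2].astype(np.float32));print(r)
c=np.append(r[0],.0)
T=c+YA*.062
to((T[0],T[1],.25),(T[0],T[1],.105),(c[0],c[1]-.14,.105))
"
```

```text
bar [ 0.42058486 -0.03485255  0.131     ] travel 0.11549990716887125
[ 0.58242587 -0.00366835  0.13      ]
[ 0.58208511 -0.0585138   0.13      ]
[ 0.49971543 -0.00328844  0.13      ]
[ 0.49929158 -0.05749748  0.13      ]
((0.5415183305740356, -0.028333013877272606), (0.0544811487197876, 0.07938235998153687), 89.1520767211914)
t 7.15 pos [0.4086 0.2021 0.3271] F [-0.6 -0.6 -1.5]
turn 1 [ 3.131e+00  2.000e-03 -1.000e-03]
  shift cm in turned frame (np.float64(0.5432494721748969), np.float64(0.033642813255229366), 0.25) [  7.71 -13.93 -16.46]
  shift cm in turned frame (np.float64(0.5432494721748969), np.float64(0.033642813255229366), 0.105) [ 22.21 -13.93 -16.46]
  shift cm in turned frame (np.float64(0.5415183305740356), np.float64(-0.16833301387727262), 0.105) [ 22.21 -14.32 -36.66]
turn -1 [-0.011  0.001  0.001]
  shift cm in turned frame (np.float64(0.5432494721748969), np.float64(0.033642813255229366), 0.25) [ 7.71 13.93 16.46]
  shift cm in turned frame (np.float64(0.5432494721748969), np.float64(0.033642813255229366), 0.105) [22.21 13.93 16.46]
  shift cm in turned frame (np.float64(0.5415183305740356), np.float64(-0.16833301387727262), 0.105) [22.21 14.32 36.66]
```

The tray has stayed out untouched for 1.5 s, so it's locked. The cartridge centre is about (0.5415, −0.029). Next I'll bring the fingers down to its left.

arm_command(
  plan=[
    [0,4.6,5.5,-0.01,0,0,0],
    [0,4.6,5.5,0,0,0,0],
    [0,4.6,5.5,0,0,0,0],
    [3.5,0,0,0,0,0,0],
    [4,0,0,0,0,0,0],
    [3,0,0,0,0,0,0],
    [0,0,0,0,0,0,0],
  ],
)

```text
time: 8.02
position: [0.5257, 0.0343, 0.2208]
tool_rot: [-0.51, -0.487, 0.513, -0.489]
ft_force: [0.5, -0.0, 0.1]
grip_width: 0.0004
```

```bash
python3 -c "
from h import *
to((.543,.034,.105))"
```

```text
t 8.03 pos [0.5257 0.0343 0.2208] F [ 0.5 -0.   0.1]
turn 1 [ 3.122e+00  3.000e-03 -7.000e-03]
  shift cm in turned frame (0.543, 0.034, 0.105) [11.58 -1.73  0.02]
turn -1 [-0.02   0.004  0.002]
  shift cm in turned frame (0.543, 0.034, 0.105) [11.58  1.73 -0.02]
```

arm_command(
  plan=[
    [2,1.6,0,-0.02,0,0,0],
    [3,0,0,0,0,0,0],
    [2.5,0,0,0,0,0,0],
    [2,0,0,0,0,0,0],
    [0,0,0,0,0,0,0],
  ],
)

```text
time: 8.65
position: [0.5474, 0.0253, 0.1321]
tool_rot: [0.51, 0.486, -0.508, 0.496]
ft_force: [-0.1, 0.4, -0.6]
grip_width: 0.0005
```

```bash
python3 -c "
from h import *
to((.542,.0,.106))"
```

```text
t 8.65 pos [0.5474 0.0253 0.1321] F [-0.1  0.4 -0.6]
turn 1 [ 3.134 -0.017 -0.012]
  shift cm in turned frame (0.542, 0.0, 0.106) [ 2.61  0.47 -2.55]
turn -1 [-0.008  0.007 -0.011]
  shift cm in turned frame (0.542, 0.0, 0.106) [ 2.61 -0.47  2.55]
```

arm_command(
  plan=[
    [1,-0.4,-0.5,0,0,-0.01,0],
    [1,0,0,0,0,0,0],
    [0.4,0,0,0,0,0,0],
    [0,0,0,0,0,0,0],
  ],
)

```text
time: 9.15
position: [0.5461, 0.0294, 0.1102]
tool_rot: [-0.509, -0.487, 0.51, -0.495]
ft_force: [-0.4, 0.4, -0.2]
grip_width: 0.0005
```

```bash
python3 -c "
from h import *
to((.542,.0,.106))"
```

```text
t 9.15 pos [0.5461 0.0294 0.1102] F [-0.4  0.4 -0.2]
turn 1 [ 3.133 -0.011 -0.013]
  shift cm in turned frame (0.542, 0.0, 0.106) [ 0.42  0.33 -2.96]
turn -1 [-0.009  0.008 -0.007]
  shift cm in turned frame (0.542, 0.0, 0.106) [ 0.42 -0.33  2.96]
```

arm_command(
  plan=[
    [0.3,-0.3,1.2,0,0,0,0],
    [0,0,1.2,0,0,0,0],
    [0,0,1.2,0,0,0,0],
    [0,0,1.2,0,0,0,0],
    [0,0,1.2,0,0,0,0],
  ],
)

```text
time: 9.78
position: [0.5411, -0.0347, 0.1082]
tool_rot: [-0.509, -0.487, 0.509, -0.495]
ft_force: [0.2, -0.3, 0.3]
grip_width: 0.0002
```

```bash
python3 -c "
from h import *
to((.542,-.12,.107))"
```

```text
t 9.78 pos [ 0.5411 -0.0347  0.1082] F [ 0.2 -0.3  0.3]
turn 1 [ 3.133 -0.013 -0.014]
  shift cm in turned frame (0.542, -0.12, 0.107) [ 0.12 -0.33 -8.52]
turn -1 [-0.008  0.009 -0.008]
  shift cm in turned frame (0.542, -0.12, 0.107) [0.12 0.33 8.52]
```

arm_command(
  plan=[
    [0,0.1,1.2,0,0,0,0],
    [0,0.1,1.2,0,0,0,0],
    [0,0.1,1.2,0,0,0,0],
    [0,0,1.2,0,0,0,0],
    [0,0,1.2,0,0,0,0],
    [0,0,1.2,0,0,0,0],
    [0,0,0,0,0,0,0],
    [0,0,0,0,0,0,0],
  ],
)

```text
time: 10.78
position: [0.5415, -0.1132, 0.1089]
tool_rot: [-0.509, -0.486, 0.51, -0.495]
ft_force: [-0.5, 0.5, -0.2]
grip_width: 0.0005
```

arm_command(
  plan=[
    [-3,0,-1,0,0,0,0],
    [-5,0,0,0,0,0,0],
    [-5,0,0,0,0,0,0],
    [0,-3,-5.5,0,0,0,0],
    [0,-3,-5.5,0,0,0,0],
    [0,-3,-5.5,0,0,0,0],
    [0,-3,-5.5,0,0,0,0],
    [0,0,0,0,0,0,0],
  ],
)

```text
time: 11.78
position: [0.4281, 0.1271, 0.2405]
tool_rot: [0.51, 0.487, -0.507, 0.495]
ft_force: [1.0, 0.4, -0.2]
grip_width: 0.0005
```

```bash
python3 -c "
from h import *
to((.63,.073,.25),(.63,.073,.18))
p,d,i=cam('top');P=pts(d,i); cv2.imwrite('pics/t4.png',cv2.resize(p[160:280,250:390],(700,600)))
q=P[205:242,350:388].reshape(-1,3);q=q[q[:,2]<.07];print(np.histogram(q[:,2],8));h=q[q[:,2]>.015];print(h.min(0),h.max(0))"
```

```text
t 11.78 pos [0.4281 0.1271 0.2405] F [ 1.   0.4 -0.2]
turn 1 [ 3.134 -0.018 -0.009]
  shift cm in turned frame (0.63, 0.073, 0.25) [ -0.95 -20.33  -4.85]
  shift cm in turned frame (0.63, 0.073, 0.18) [  6.05 -20.33  -4.85]
turn -1 [-0.008  0.006 -0.011]
  shift cm in turned frame (0.63, 0.073, 0.25) [-0.95 20.33  4.85]
  shift cm in turned frame (0.63, 0.073, 0.18) [ 6.05 20.33  4.85]
(array([220, 951,  52,  14,  20,  12,  22,  16]), array([-0.00669853,  0.00283747,  0.01237347,  0.02190947,  0.03144548,
        0.04098148,  0.05051748,  0.06005348,  0.06958949]))
[ 0.47431922 -0.25986579  0.01529141] [ 0.58611588 -0.19118106  0.06958949]
```

View pics/t4.png

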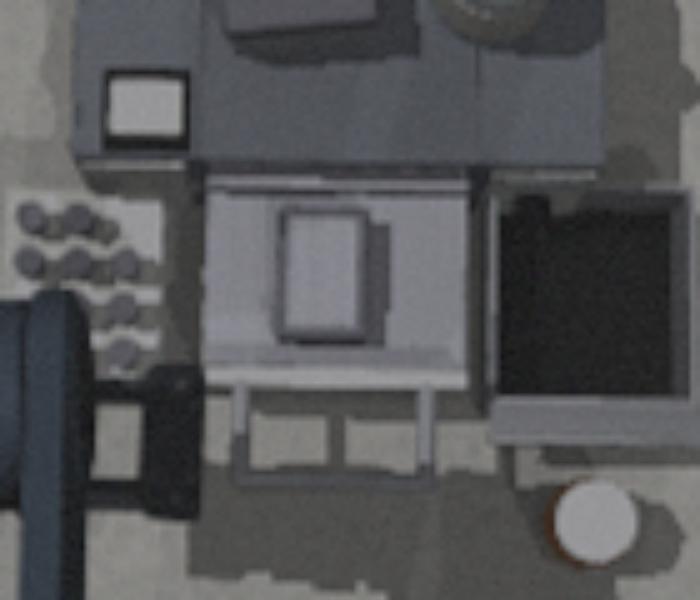

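The cartridge is still at crop (322,275), unmoved. The fingers must have passed over it, which also explains how they came off the bar. I'll compare the reported TCP with where the fingertip actually appears.

```bash
python3 -c "
from h import *
o=robot.get_obs();print(o['position'],o['grip_width'])
out=[]
for n in('top','scene'):
    p,d,i=cam(n);K=i['mtx'];R=Ro.from_quat(i['rotation']).as_matrix();t=i['position']
    c=R.T@(o['position']-t);uv=(K@c)[:2]/c[2];print(n,uv)
    np.save('g_'+n,pts(d,i));cv2.imwrite('pics/g_'+n+'.png',p)
    u,v=uv.round().astype(int);p=p.copy();p[v,u]=(0,0,255)
    y,x=max(0,v-70),max(0,u-70);out.append(cv2.resize(p[y:y+140,x:x+140],(400,400),interpolation=cv2.INTER_NEAREST)if 1 else 0)
cv2.imwrite('pics/t5.png',np.hstack(out))"
```

```text
[0.42994933 0.12565072 0.24079536] 0.00024291388378739473
top [257.51576746 249.59514603]
scene [295.11623054 225.54552609]
```

View pics/t5.png

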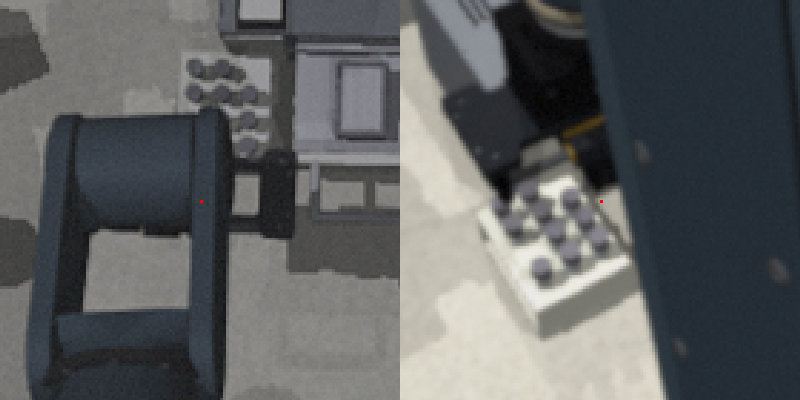

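```bash
python3 -c "
from h import *
P=np.load('g_scene.npy');o=robot.get_obs()['position']
m=(np.hypot(P[...,0]-o[0],P[...,1]-o[1])<.045)&(P[...,2]>.14)&(P[...,2]<.34)
q=P[m]
for a in np.arange(.14,.34,.01):
    s=q[(q[:,2]>=a)&(q[:,2]<a+.01)]
    if len(s):print(a.round(2),len(s),s.min(0).round(3)[:2],s.max(0).round(3)[:2])
p=cv2.imread('pics/g_scene.png');cv2.imwrite('pics/t6.png',cv2.resize(p[180:245,255:325],(700,600),interpolation=cv2.INTER_CUBIC))"
```

```text
0.26 17 [0.421 0.117] [0.443 0.134]
0.27 33 [0.42  0.116] [0.444 0.135]
0.28 26 [0.419 0.118] [0.431 0.135]
0.29 24 [0.42  0.119] [0.424 0.138]
0.3 6 [0.421 0.122] [0.423 0.134]
0.33 3 [0.395 0.121] [0.424 0.159]
```

View pics/t6.png

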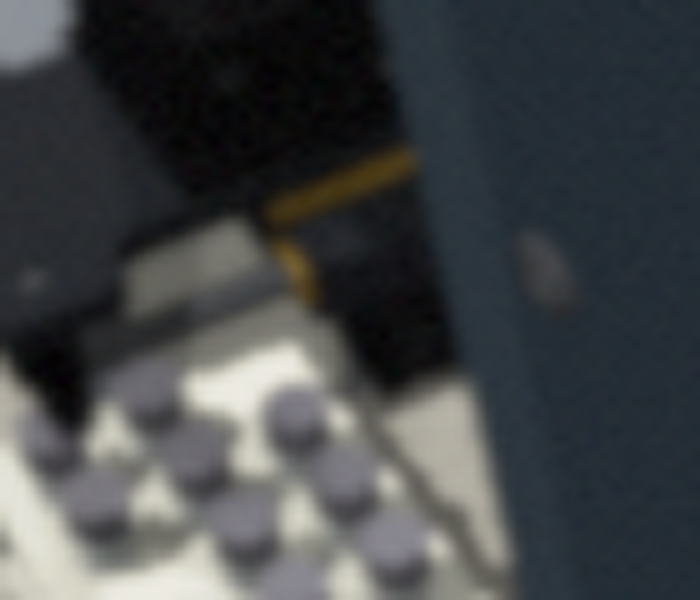

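Depth shows the fingertips end near z≈0.262, while the reported TCP is at 0.241. The real tips are about 21 mm higher than reported; x and y agree. I'll check the body's underside, then redo the push lower.

```bash
python3 -c "
from h import *
P=np.load('g_scene.npy');o=robot.get_obs()['position']
q=P[(np.hypot(P[...,0]-o[0],P[...,1]-o[1])<.14)&(P[...,2]>.2)&(P[...,2]<.42)]
for a in np.arange(.24,.42,.01):
    s=q[(q[:,2]>=a)&(q[:,2]<a+.01)]
    if len(s):print(a.round(2),len(s),s.min(0).round(3)[:2],s.max(0).round(3)[:2])
to((.5425,.036,.18),(.5425,.036,.088))"
```

```text
0.26 17 [0.421 0.117] [0.443 0.134]
0.27 33 [0.42  0.116] [0.444 0.135]
0.28 26 [0.419 0.118] [0.431 0.135]
0.29 24 [0.42  0.119] [0.424 0.138]
0.3 6 [0.421 0.122] [0.423 0.134]
0.33 14 [0.395 0.121] [0.424 0.214]
0.34 93 [0.393 0.133] [0.424 0.214]
0.35 223 [0.393 0.132] [0.416 0.22 ]
0.36 109 [0.395 0.131] [0.463 0.222]
0.37 795 [0.395 0.132] [0.471 0.222]
0.38 164 [0.406 0.133] [0.467 0.22 ]
0.39 105 [0.406 0.133] [0.455 0.177]
0.4 85 [0.407 0.135] [0.453 0.177]
0.41 41 [0.407 0.135] [0.455 0.177]
t 11.93 pos [0.4321 0.1236 0.2409] F [-0.3 -0.5  0.3]
turn 1 [ 3.128 -0.023 -0.011]
  shift cm in turned frame (0.5425, 0.036, 0.18) [  6.09 -11.28  -8.44]
  shift cm in turned frame (0.5425, 0.036, 0.088) [ 15.29 -11.28  -8.44]
turn -1 [-0.014  0.007 -0.015]
  shift cm in turned frame (0.5425, 0.036, 0.18) [ 6.09 11.28  8.44]
  shift cm in turned frame (0.5425, 0.036, 0.088) [15.29 11.28  8.44]
```

arm_command(
  plan=[
    [0,3.8,2.8,-0.014,0.007,-0.015,0],
    [0,3.8,2.8,0,0,0,0],
    [0,3.7,2.6,0,0,0,0],
    [2.5,0,0,0,0,0,0],
    [2.5,0,0,0,0,0,0],
    [0,0,0,0,0,0,0],
  ],
)

```text
time: 12.68
position: [0.5523, 0.0229, 0.1897]
tool_rot: [0.511, 0.488, -0.51, 0.491]
ft_force: [-0.5, -0.8, 0.0]
grip_width: 0.0003
```

```bash
python3 -c "
from h import *
to((.5425,.034,.088))"
```

```text
t 12.68 pos [0.5523 0.0229 0.1897] F [-0.5 -0.8  0. ]
turn 1 [ 3.127e+00 -7.000e-03 -2.000e-03]
  shift cm in turned frame (0.5425, 0.034, 0.088) [10.17  1.01  1.09]
turn -1 [-0.015  0.002 -0.004]
  shift cm in turned frame (0.5425, 0.034, 0.088) [10.17 -1.01 -1.09]
```

arm_command(
  plan=[
    [2,-1,-1.1,-0.015,0,0,0],
    [2.5,0,0,0,0,0,0],
    [2.5,0,0,0,0,0,0],
    [1.5,0,0,0,0,0,0],
    [0,0,0,0,0,0,0],
  ],
)

```text
time: 13.3
position: [0.5499, 0.0285, 0.107]
tool_rot: [0.511, 0.487, -0.506, 0.496]
ft_force: [-0.2, 0.2, 0.2]
grip_width: 0.0005
```

```bash
python3 -c "
from h import *
to((.542,.034,.088))"
```

```text
t 13.3 pos [0.5499 0.0285 0.107 ] F [-0.2  0.2  0.2]
turn 1 [ 3.135 -0.024 -0.005]
  shift cm in turned frame (0.542, 0.034, 0.088) [1.9  0.81 0.53]
turn -1 [-0.007  0.003 -0.015]
  shift cm in turned frame (0.542, 0.034, 0.088) [ 1.9  -0.81 -0.53]
```

arm_command(
  plan=[
    [0.7,-0.8,-0.5,0,0,-0.015,0],
    [0.8,0,0,0,0,0,0],
    [0.3,0,0,0,0,0,0],
    [0,0,0,0,0,0,0],
  ],
)

```text
time: 13.8
position: [0.5436, 0.0337, 0.0901]
tool_rot: [-0.509, -0.489, 0.509, -0.493]
ft_force: [0.5, 0.1, 1.3]
grip_width: 0.0006
```

arm_command(
  plan=[
    [0,0,1.2,0,0,0,0],
    [0,0,1.2,0,0,0,0],
    [0,0,1.2,0,0,0,0],
    [0,0,1.2,0,0,0,0],
  ],
)

```text
time: 14.3
position: [0.5423, -0.0172, 0.0908]
tool_rot: [0.509, 0.489, -0.508, 0.494]
ft_force: [0.1, 0.6, 0.4]
grip_width: 0.0002
```

```bash
python3 -c "
from h import *
to((.542,-.11,.09))"
```

```text
t 14.3 pos [ 0.5423 -0.0172  0.0908] F [0.1 0.6 0.4]
turn 1 [ 3.135 -0.008 -0.006]
  shift cm in turned frame (0.542, -0.11, 0.09) [ 0.08 -0.23 -9.28]
turn -1 [-0.006  0.004 -0.005]
  shift cm in turned frame (0.542, -0.11, 0.09) [0.08 0.23 9.28]
```

arm_command(
  plan=[
    [0,0.1,1.2,0,0,0,0],
    [0,0.1,1.2,0,0,0,0],
    [0,0,1.2,0,0,0,0],
    [0,0,1.2,0,0,0,0],
    [0,0,1.2,0,0,0,0],
    [0,0,1.2,0,0,0,0],
    [0,0,1.2,0,0,0,0],
    [0,0,1,0,0,0,0],
    [0,0,0,0,0,0,0],
    [0,0,0,0,0,0,0],
  ],
)

```text
time: 15.55
position: [0.541, -0.1199, 0.0913]
tool_rot: [0.509, 0.488, -0.509, 0.493]
ft_force: [0.9, -0.3, 0.4]
grip_width: 0.0007
```

arm_command(
  plan=[
    [-3,0,-1,0,0,0,0],
    [-5,0,0,0,0,0,0],
    [-5,0,0,0,0,0,0],
    [0,-3,-5.5,0,0,0,0],
    [0,-3,-5.5,0,0,0,0],
    [0,-3,-5.5,0,0,0,0],
    [0,-3,-5.5,0,0,0,0],
    [0,0,0,0,0,0,0],
  ],
)

```text
time: 16.55
position: [0.4276, 0.1194, 0.2241]
tool_rot: [0.51, 0.489, -0.507, 0.494]
ft_force: [0.5, 0.6, -0.9]
grip_width: 0.0003
```

```bash
python3 -c "
from h import *
to((.63,.073,.27),(.63,.073,.16))
p,d,i=cam('top');P=pts(d,i); cv2.imwrite('pics/t7.png',cv2.resize(p[160:280,250:390],(700,600)))
q=P[202:242,346:390].reshape(-1,3);print(np.histogram(q[:,2],np.arange(-.01,.12,.01)))
k=ray(i,279.4,181.4,.167);print('key',k)"
```

```text
t 16.55 pos [0.4276 0.1194 0.2241] F [ 0.5  0.6 -0.9]
turn 1 [ 3.136e+00 -1.300e-02 -3.000e-03]
  shift cm in turned frame (0.63, 0.073, 0.27) [ -4.59 -20.36  -4.08]
  shift cm in turned frame (0.63, 0.073, 0.16) [  6.41 -20.36  -4.08]
turn -1 [-0.006  0.002 -0.008]
  shift cm in turned frame (0.63, 0.073, 0.27) [-4.59 20.36  4.08]
  shift cm in turned frame (0.63, 0.073, 0.16) [ 6.41 20.36  4.08]
(array([ 52, 786, 106,  29, 377, 115,  29,  32, 190,  36,   0,   0]), array([-0.01,  0.  ,  0.01,  0.02,  0.03,  0.04,  0.05,  0.06,  0.07,
        0.08,  0.09,  0.1 ,  0.11]))
key [0.63560612 0.07309921 0.167     ]
```

View pics/t7.png

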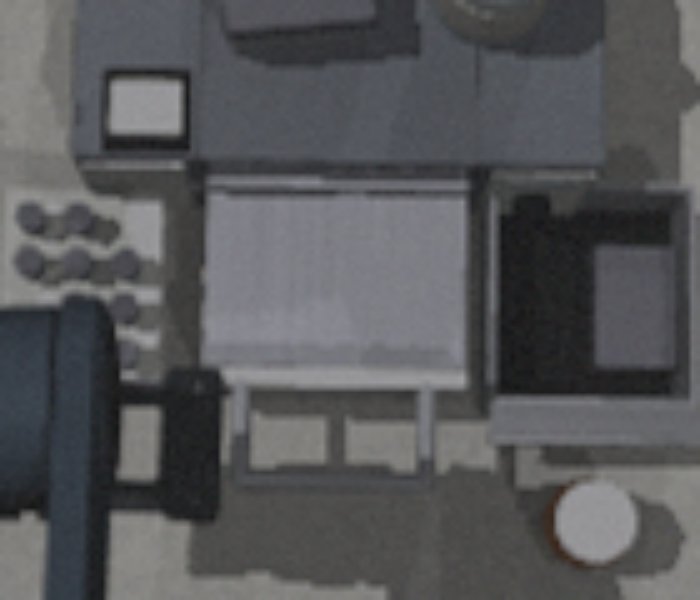

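The cartridge lies flat in the chute at crop (635,308), top at about 40 mm, and the tray is still out. Now the key.

arm_command(
  plan=[
    [-2.3,0,0,-0.006,0,-0.008,0],
    [-2.3,0,0,0,0,0,0],
    [0,5,1,0,0,0,0],
    [0,5,1,0,0,0,0],
    [0,5,1,0,0,0,0],
    [0,4,1,0,0,0,0],
    [0,0,0,0,0,0,0],
  ],
)

```text
time: 17.48
position: [0.629, 0.0614, 0.2724]
tool_rot: [0.51, 0.487, -0.509, 0.494]
ft_force: [-0.8, -0.3, 0.6]
grip_width: 0.0005
```

```bash
python3 -c "
from h import *
to((.631,.074,.17))"
```

```text
t 17.48 pos [0.629  0.0614 0.2724] F [-0.8 -0.3  0.6]
turn 1 [ 3.132 -0.012 -0.01 ]
  shift cm in turned frame (0.631, 0.074, 0.17) [10.24 -0.16  1.27]
turn -1 [-0.009  0.006 -0.008]
  shift cm in turned frame (0.631, 0.074, 0.17) [10.24  0.16 -1.27]
```

arm_command(
  plan=[
    [0,0.1,-1.2,-0.009,0.006,-0.008,0],
    [3,0,0,0,0,0,0],
    [3,0,0,0,0,0,0],
    [2,0,0,0,0,0,0],
    [1,0,0,0,0,0,0],
    [0,0,0,0,0,0,0],
  ],
)

```text
time: 18.23
position: [0.6275, 0.0754, 0.1812]
tool_rot: [0.507, 0.494, -0.507, 0.492]
ft_force: [-0.4, 0.6, -0.1]
grip_width: 0.0004
```

```bash
python3 -c "
from h import *
to((.631,.074,.15))"
```

```text
t 18.23 pos [0.6275 0.0754 0.1812] F [-0.4  0.6 -0.1]
turn 1 [-3.141e+00 -3.000e-03 -4.000e-03]
  shift cm in turned frame (0.631, 0.074, 0.15) [ 3.12 -0.35 -0.13]
turn -1 [ 0.    -0.002  0.002]
  shift cm in turned frame (0.631, 0.074, 0.15) [3.12 0.35 0.13]
```

arm_command(
  plan=[
    [1.5,0.4,0,0,0,0,0],
    [1,0,0,0,0,0,0],
    [0.6,0,0,0,0,0,0],
    [0.5,0,0,0,0,0,0],
  ],
)

```text
time: 18.73
position: [0.6334, 0.0756, 0.1454]
tool_rot: [0.508, 0.493, -0.505, 0.493]
ft_force: [-0.3, 0.2, -0.1]
grip_width: 0.0005
```

arm_command(
  plan=[
    [0.4,0,0,0,0,0,0],
    [0.4,0,0,0,0,0,0],
  ],
)

```text
time: 18.98
position: [0.6333, 0.0756, 0.1382]
tool_rot: [0.508, 0.493, -0.506, 0.493]
ft_force: [-2.5, 0.5, 6.5]
grip_width: 0.0004
```

arm_command(
  plan=[
    [0.3,0,0,0,0,0,0],
    [0.2,0,0,0,0,0,0],
    [0.2,0,0,0,0,0,0],
    [0.2,0,0,0,0,0,0],
    [0.2,0,0,0,0,0,0],
  ],
)

```text
time: 19.6
position: [0.6335, 0.0756, 0.1337]
tool_rot: [0.508, 0.492, -0.505, 0.494]
ft_force: [-4.1, -0.1, 11.8]
grip_width: 0.0004
```

arm_command(
  plan=[
    [-1.5,0,0,0,0,0,0],
    [-3,0,0,0,0,0,0],
    [-5,0,0,0,0,0,0],
    [-5,0,0,0,0,0,0],
    [0,-5,-4,0,0,0,0],
    [0,-5,-4,0,0,0,0],
    [0,-4,-4,0,0,0,0],
    [0,0,-4,0,0,0,0],
    [0,0,0,0,0,0,0],
    [0,0,0,0,0,0,0],
  ],
)

```text
time: 20.85
position: [0.4979, 0.2411, 0.2847]
tool_rot: [0.512, 0.49, -0.503, 0.496]
ft_force: [0.0, 0.2, -0.4]
grip_width: 0.0006
```

```bash
python3 -c "
from h import *
to((.5,.2,.3))
p,d,i=cam('top');P=pts(d,i); cv2.imwrite('pics/t8.png',cv2.resize(p[160:280,250:390],(700,600)))
"
```

```text
t 20.85 pos [0.4979 0.2411 0.2847] F [ 0.   0.2 -0.4]
turn 1 [ 3.14  -0.023  0.005]
  shift cm in turned frame (0.5, 0.2, 0.3) [-1.53 -0.33 -4.1 ]
turn -1 [-0.001 -0.003 -0.015]
  shift cm in turned frame (0.5, 0.2, 0.3) [-1.53  0.33  4.1 ]
```

View pics/t8.png

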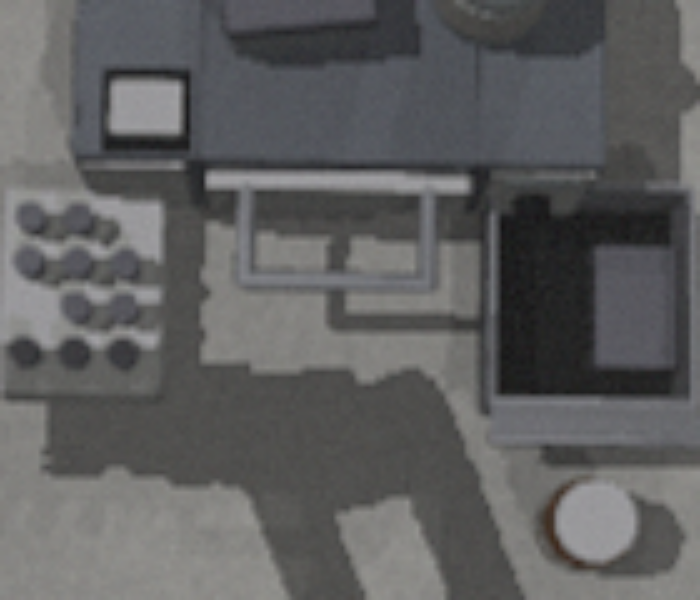

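The tray's bar is at crop row 280, which is v≈216 in the full image, the same as its home position at the start. The key is up, the cartridge is in the chute, and the bystanders in view haven't moved.

```bash
python3 -c "
from h import *
print(workorder.hand_in())"
```

```text
the job is handed in; nothing more can be done
None
```

The job is done and handed in at about 21 s on the robot's clock; the hand-in gave no verdict. I pulled the tray out by its handle until it locked, pushed the cartridge off to the right into the chute, and pressed the release key. The tray then ran home.

**Checks that held:**
- **Lock:** the tray stayed out with nothing touching it, through the pushes, until I pressed the key. I measured its travel in the image at 0.1155 m. That is just under the 0.117 m threshold, but within my image error of about 4 mm.
- **Cartridge:** it lies flat, upside down, inside the chute with its top about 40 mm up. The tray was still out when it dropped.
- **Release key:** it took about 6.5 N at first and 12 N while held down. The last picture shows it looking up, but I did not measure its height.
- **End state:** the handle bar is back on its starting pixel row (about 216), and the arm is clear with no force on it. The rack, jar, tip box and flask look unmoved as far as the picture shows them. The carton, beaker and buffer bottle are outside that crop, and I did not check them again.

**What disagreed:** the reported TCP height was about 21 mm lower than the real fingertips, judged by the depth image. Because of that, the fingers only just caught the handle bar and came off it at the end of the pull. The first push also passed over the cartridge without touching it. I corrected for the offset and the second push worked.

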